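# Build up a power supply in its two-part case

## Task

Build the power supply into its open case in the order the current runs: lay the transformer lengthwise on the black pad next to the end plate with the mains inlet, stand the black capacitor upright in the larger clamp ring beside it, the small blue capacitor upright in the smaller ring, and the relay upright on the green pad between the blue capacitor and the end plate with the red and black terminals. Then close the case with the grey U-shaped cover, open side down, so that its sides hang outside the floor of the case and its top lies flat on both lips between the two end plates. Leave the pliers, the screwdriver and the roll of tape where they are.

Things in the scene. Friction and masses are not known exactly. Their poses are not given: they have to be found in the camera images.
- box: Open case, a fixed U of bright sheet metal, 225 mm long (x), from the end with the black mains socket (-x) to the end with red and black terminals (+x). Origin on the bench under its middle. Floor 54 mm wide, top at z = 5 mm, long sides open. Dark end plates 4 mm thick, 74 mm wide, top at z = 62 mm, inner faces at x = -108.5, +108.5 mm; each has a lip 12 mm inward, 54 mm wide, top at z = 58 mm.
- cover_centre (a point): Loose grey sheet-metal U-cover standing open side down: 207 mm long (x), 68 mm wide (y), 57 mm high, walls 2 mm, ends open, 0.25 kg; either way round. Point: its middle, 28.5 mm above its lower edges. It rests on the lips of the case, its sides outside floor and lips: then this point is 31.5 mm above the bench, over the case's middle, with 5 mm play to each end plate and each side.
- transformer_centre (a point): Loose transformer, grey core, yellowish coil: 54 mm over the coil (x), 72 mm over the lugs (y), 42 mm high, 0.34 kg. Point: its middle, 21 mm up. Grasp across x, on the flat coil faces (30 mm wide, 7 to 35 mm up). Place: black pad (74 x 50 mm, flush) at x = -62 mm, y = 0 in the case's frame, its y along the case, either way round.
- black_capacitor_centre (a point): Loose black can standing upright, 30 mm diameter, 45 mm high, with two 7 mm terminals on top, 0.04 kg. Point: on its axis, 22.5 mm up. Place: the larger clamp ring, fixed at x = -2 mm, y = 0 in the case's frame, inner diameter 40 mm, outer 45 mm, top edge 10 mm above the floor of the case; its screw ears stick out 5 mm to either side (y).
- blue_capacitor_centre (a point): Loose small blue can standing upright, 22 mm diameter, 36 mm high, with two 8 mm terminals on top, 0.02 kg. Point: on its axis, 18 mm up. Place: the smaller clamp ring, fixed at x = +41 mm, y = 0 in the case's frame, inner diameter 32 mm, outer 37 mm, top edge 10 mm above the floor of the case; its screw ears stick out 5 mm to either side (y).
- relay_centre (a point): Loose relay, a beige block in a clear plastic case, 22 mm (x) by 28 mm (y), 30 mm high, 0.035 kg, standing upright. Point: its middle, 15 mm up. Place: green pad (32 x 36 mm, flush) at x = +77 mm, y = 0 in the case's frame, in any heading; its y along the case leaves the most room.
- pliers: Bystander: long-nose pliers with blue handles, 54 x 164 x 12 mm, lying loose. Leave alone.
- screwdriver: Bystander: screwdriver with blue handle, 18 x 147 x 18 mm, lying loose. Leave alone. It lies beside the black amplifier, a fixed box that rises 0.32 m above the bench from world x = 0.50 m on, between y = 0.10 and 0.54 m: keep the gripper and wrist in front of it (some of the parts stand there, at x up to 0.45 m).
- tape: Bystander: roll of black tape, 62 mm in diameter, 19 mm high, lying loose. Leave alone.
Mind the look-alikes: they are no part of the job. What is shaped like the part that bears transformer_centre but orange or yellow is not meant.

How it is judged:
By the outcome, as a careful person would: the job done as asked, in the order asked, and still so for the second after the job is handed in, with the robot touching nothing.
It also fails if it takes over 128 s, if anything falls off the work surface, if the arm or the gripper's body presses on something with over 40 N, if the wrist force passes 120 N, or if a joint passes its speed limit or range.

## Robot

A 6-joint arm with a two-finger parallel gripper is mounted at the origin on a cart in front of the work surface, level with it; the furniture and walls round the work are solid. World frame = base frame: x ahead of the robot, y to its left, z up, the work surface at z = 0. Lengths are in m, angles in rad, forces in N, time in s.
With the tool pointing down it reaches from about 0.375 to 0.975 m from the base axis. Payload 3.8 kg.
Tool frame: the origin (TCP) lies midway between the tips of the shut fingers; the grasp point (between the pads) lies 19 mm behind it; z points along the fingers, y is the line along which they close (so a half turn about z gives the same grasp; the last joint's range is limited). The gripper opens to 85 mm and grips with 20 to 120 N. Pads are 22 mm wide; open, the fingers measure 114 mm over their backs; the gripper's body (76 mm by 85 mm) begins 54 mm behind the grasp point. The pads swing forward as they close: fully open they stand 13 mm farther back than shut.
Start: joints at [1.23, 0.264, 1.604, -0, 1.274, -0.037], TCP at [0.202, 0.644, 0.231] pointing down, gripper open.
Joint ranges: [-2.63, 2.63], [-0.94, 2.18], [0.31, 2.57], [-1.31, 4.45], [0, 2.66], [-2.55, 2.55]. Speed limits (rad/s): [2.57, 2.57, 3.14, 3.14, 3.14, 3.14].

## Interface

Orientations are given as a unit quaternion [w, x, y, z].
In Python, from rig import telemetry, vision, ticket gives the robot as it stands. The module is installed in compiled form; this text tells all that it offers.
- The arm moves only by the shell command python3 -m crank 'ROWS' [FORCE]. ROWS is JSON, a list that holds one entry, the list of rows, each a list of 7 numbers: the closure, from -1 (fully open) to 1 (shut), then the shift along the tool's x, y, z in mm, then the turn, a rotation vector about the tool's x, y, z in degrees. In form: [[[gripper, dx, dy, dz, wx, wy, wz], ...]]. A call has 1 to 20 rows; each row is the pose to reach, as a shift and turn from the pose commanded when the call began, along the tool's axes at that moment; what a row does not reach only later rows make up. A row lasts 1/8 s, in which the tool goes at most 62.5 mm and 10.7 degrees, less where a joint would pass 70% of its speed; a pose out of reach is approached as far as the arm can. A call with a gripper value outside its range is refused whole. The fingers move at their own pace and stop on an object; FORCE is the grip in N (left out, the last holds). Time passes only in rows, so rows that repeat a pose let the fingers close. It gives the time, the measured TCP pose, the force, the opening and the grip force at its end, in the units of the state.
- telemetry.read_state(): the state, without advancing time (a new reading comes with each control period).
- vision.read_camera(name): name is "scene" or "top" or "wrist"; returns the picture (400x640x3 uint8, red, green, blue); there is no depth.
- vision.camera_info(name): a dict with "intrinsics" (3x3 intrinsics, pixels), "D" ([k1, k2, p1, p2, k3] as OpenCV has them; the pictures are not rectified), "extrinsics" (4x4, takes a point from camera to world coordinates). Camera axes: x right, y down, z forward; pixel columns grow to the right and rows downward; lengths in m; the calibration is good to about 2 mm. A picture is of the moment at which its call begins: read the wrist's pose just before it. camera_info takes no time and is no camera call; for the wrist camera it gives the pose at the moment of the call.
- ticket.sign_off(): hands the job in; it is judged then, once.
The state is a dict: "t": time; "qpos": joint angles; "joint_vel": joint speeds; "joint_torque": joint torques, N m; "tcp_pos": TCP position; "tcp_rot": TCP orientation; "force": force on the tool from outside, world axes, zero at the start; "ft_torque": the same for the moment, N m; "grip_width": finger opening in m; "grip_force": force on a finger pad.
Only numpy, scipy, OpenCV 4.12 (cv2) and the standard library are available. Lean on these libraries where they do the work, as an engineer would, in place of code of your own. Each camera call takes 0.05 s, during which the arm holds its last target. There are 200 camera calls.

## Working session

There is one attempt and no reset: what is moved stays moved. The work goes in short steps, Python scripts to look and compute and a shell command to move; the robot and the scene stay as the last step left them, time stands still between calls to the robot, and variables do not carry over. Pictures are saved under pics/ and viewed, at most 14 in all, crops included, and the job is handed in when it is done.

```bash
mkdir -p pics
python3 - <<'E'
from rig import telemetry, vision
import cv2
print(telemetry.read_state())
for n in ["top","scene"]:
    im=vision.read_camera(n); cv2.imwrite(f"pics/{n}0.png",im[:,:,::-1])
    i=vision.camera_info(n); print(n,i)
E
```

```text
{'t': 0.0, 'qpos': array([ 1.23013436e+00,  2.64768277e-01,  1.60539145e+00,  1.81588421e-05,
        1.27368772e+00, -3.69432214e-02]), 'joint_vel': array([-0.00300967,  0.00069753,  0.00149846,  0.00221634, -0.00100426,
       -0.0017856 ]), 'joint_torque': array([-5.28469445e-04, -5.15123928e+01, -3.67307854e+01, -1.69223736e-04,
        1.32963056e-02,  1.49145131e-05]), 'tcp_pos': array([0.20165064, 0.64340446, 0.22994241]), 'tcp_rot': array([-2.20117202e-04,  1.51278907e-01,  9.88490476e-01, -1.10573220e-03]), 'force': array([ 0.00410051, -0.199362  , -0.63266265]), 'ft_torque': array([ 0.01531481,  0.01863672, -0.03576307]), 'grip_force': 0.0, 'grip_width': 0.08567438201980174}
top {'intrinsics': array([[401.73553843,   0.        , 312.82972784],
       [  0.        , 401.73553843, 204.19207585],
       [  0.        ,   0.        ,   1.        ]]), 'D': array([-0.0965926,  0.       ,  0.       ,  0.       ,  0.       ]), 'extrinsics': array([[-0.1320418 , -0.96932307,  0.20731077,  0.3933705 ],
       [-0.99122251,  0.1277371 , -0.03407585,  0.05089713],
       [ 0.00654923, -0.20999053, -0.97768148,  0.94021715],
       [ 0.        ,  0.        ,  0.        ,  1.        ]])}
scene {'intrinsics': array([[450.36484567,   0.        , 322.64526962],
       [  0.        , 450.36484567, 201.20140138],
       [  0.        ,   0.        ,   1.        ]]), 'D': array([0.00538949, 0.        , 0.        , 0.        , 0.        ]), 'extrinsics': array([[ 0.42674365, -0.43172451,  0.79467214, -0.27804083],
       [-0.90400541, -0.22867201,  0.36122477, -0.34976338],
       [ 0.02576969, -0.87253829, -0.48786562,  0.5814266 ],
       [ 0.        ,  0.        ,  0.        ,  1.        ]])}
```

View pics/top0.png

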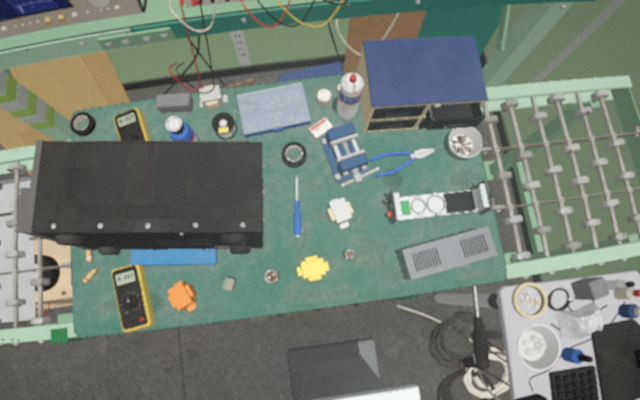

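View pics/scene0.png

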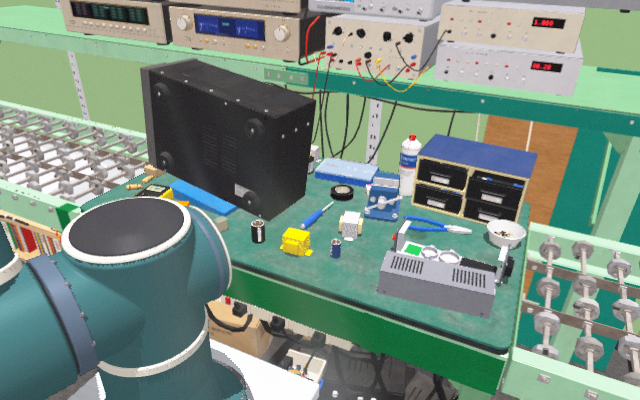

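Top view: the transformer is at (341,211), blue capacitor (349,254), black capacitor (271,276), relay (228,284), case (440,203) with its mains end at right, and cover (450,253). Yellow (313,268) and orange (182,296) are the decoys.

```bash
cat > h.py <<'E'
import numpy as np, cv2
from rig import telemetry, vision
from scipy.spatial.transform import Rotation as R
def ray(info,uv):
    K,D,E=info["intrinsics"],info["D"],info["extrinsics"]
    p=cv2.undistortPoints(np.array(uv,float).reshape(-1,1,2),K,D).reshape(-1,2)
    d=np.c_[p,np.ones(len(p))]@E[:3,:3].T
    return E[:3,3],d
def onz(info,uv,z):
    o,d=ray(info,uv); return (o+d*((z-o[2])/d[:,2])[:,None])[:,:2]
def proj(info,P):
    E=np.linalg.inv(info["extrinsics"]); 
    return cv2.projectPoints(np.array(P,float).reshape(-1,1,3),cv2.Rodrigues(E[:3,:3])[0],E[:3,3],info["intrinsics"],info["D"])[0].reshape(-1,2)
def tool():
    s=telemetry.read_state(); q=s["tcp_rot"]; return s["tcp_pos"],R.from_quat([q[1],q[2],q[3],q[0]]),s
def shift(target,yaw=None):
    """mm shift in tool axes to world target; turn about tool z (deg) so finger line (tool y) lies at world angle yaw"""
    p,r,s=tool(); d=r.inv().apply(np.array(target)-p)*1000
    y=r.apply([0,1,0]); a=np.degrees(np.arctan2(y[1],y[0]))
    w=None if yaw is None else -((yaw-a+90)%180-90)
    tilt=np.degrees(np.arccos(-r.apply([0,0,1])[2]))
    print("t %.2f tcp %s fingerline %.1f tilt %.1f shift %s wz %s q6 %.2f F %s"%(s["t"],p.round(4),a,tilt,d.round(1),w,s["qpos"][5],s["force"].round(1)))
E
python3 - <<'E'
from h import *
im=cv2.imread("pics/top0.png"); i=vision.camera_info("top")
c=im[180:310,210:500]; cv2.imwrite("pics/c1.png",cv2.resize(c,None,fx=2.75,fy=2.75,interpolation=cv2.INTER_CUBIC))
for n,uv,z in [("tr",(341,211),.03),("blue",(349,254),.036),("black",(271,276),.045),("relay",(228,284),.03),("cover",(450,253),.057),("case",(440,203),.03)]:
    print(n,onz(i,[uv],z).round(3))
E
```

```text
tr [[ 0.562 -0.043]]
blue [[ 0.461 -0.046]]
black [[0.435 0.132]]
relay [[0.43  0.231]]
cover [[ 0.431 -0.268]]
case [[ 0.55  -0.277]]
```

View pics/c1.png

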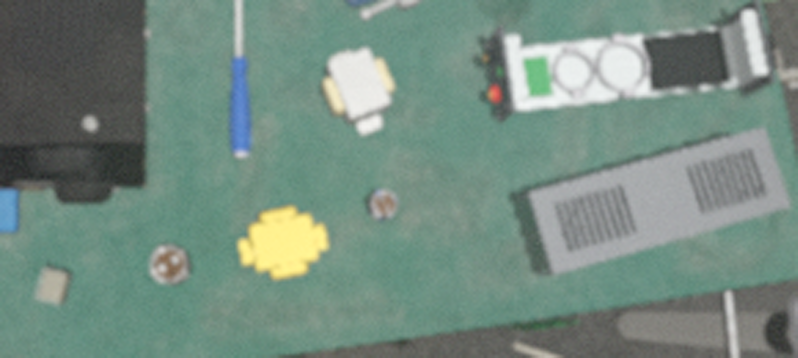

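Run:
```python
from h import *
i=vision.camera_info("top")
f=lambda x,y,z: onz(i,[(210+x/2.75,180+y/2.75)],z)[0]
g,s,b,k=f(537,77,.005),f(572,73,.015),f(620,66,.015),f(688,60,.005)
print(g,s,b,k)
P=np.array([g,s,b,k]);X=np.array([77,41,-2,-62])/1000
c=np.polyfit(X,P,1); print("case origin",c[1],"yaw",np.degrees(np.arctan2(c[0][1],c[0][0])),np.linalg.norm(c[0]))
a,e=f(332,95,.021),f(386,75,.021); print("coil axis",np.degrees(np.arctan2(*(e-a)[::-1])),(a+e)/2)
w=vision.camera_info("wrist"); p,r,_=tool(); E=w["extrinsics"]
print("cam in tool",r.inv().apply(E[:3,3]-p), (r.inv().as_matrix()@E[:3,:3]).round(3)); print(w["intrinsics"],w["D"])
shift([.562,-.043,.22],np.degrees(np.arctan2(*(e-a)[::-1])))
```

```text
[ 0.55354723 -0.19972779] [ 0.55129206 -0.22800307] [ 0.55184845 -0.27107778] [ 0.55087013 -0.33637778]
case origin [ 0.55168005 -0.27219145] yaw 89.10428849776895 0.9923319795916873
coil axis -76.98147604898801 [ 0.56394772 -0.04322566]
cam in tool [ 0.07423628  0.00049968 -0.14365199] [[-0.    -0.957 -0.291]
 [ 1.     0.    -0.001]
 [ 0.001 -0.291  0.957]]
[[357.29472726   0.         322.6179618 ]
 [  0.         357.29472726 201.44231394]
 [  0.           0.           1.        ]] [-0.0354816  0.         0.         0.         0.       ]
t 0.10 tcp [0.2017 0.6435 0.2301] fingerline 72.6 tilt 0.1 shift [-549.2 -547.2   11.1] wz -30.42626279836847 q6 -0.04 F [ 0.6 -1.2 -0.2]
```

Run:
```python
from h import *
for p in [[.35,.35,.22],[.38,.12,.22],[.42,-.03,.22],[.55,-.043,.22]]: shift(p)
```

```text
t 0.10 tcp [0.2017 0.6435 0.2301] fingerline 72.6 tilt 0.1 shift [-229.3 -235.6   10.5] wz None q6 -0.04 F [ 0.6 -1.2 -0.2]
t 0.10 tcp [0.2017 0.6435 0.2301] fingerline 72.6 tilt 0.1 shift [-326.7 -446.1   10.9] wz None q6 -0.04 F [ 0.6 -1.2 -0.2]
t 0.10 tcp [0.2017 0.6435 0.2301] fingerline 72.6 tilt 0.1 shift [-409.8 -577.3   11.2] wz None q6 -0.04 F [ 0.6 -1.2 -0.2]
t 0.10 tcp [0.2017 0.6435 0.2301] fingerline 72.6 tilt 0.1 shift [-537.7 -550.8   11.1] wz None q6 -0.04 F [ 0.6 -1.2 -0.2]
```

```bash
python3 -m crank '[[[-1,-60,-60,3,0,0,0],[-1,-115,-118,5,0,0,0],[-1,-172,-177,8,0,0,0],[-1,-229,-236,10,0,0,0],[-1,-255,-290,10,0,0,0],[-1,-280,-345,10,0,0,0],[-1,-305,-400,10,0,0,0],[-1,-327,-446,10,0,0,0],[-1,-355,-490,10,0,0,10],[-1,-385,-535,10,0,0,20],[-1,-410,-577,10,0,0,30],[-1,-450,-570,10,0,0,40],[-1,-500,-560,10,0,0,50],[-1,-537,-551,10,0,0,60],[-1,-537,-551,10,0,0,70],[-1,-537,-551,10,0,0,80],[-1,-537,-551,10,0,0,90],[-1,-537,-551,10,0,0,100],[-1,-537,-551,10,0,0,110],[-1,-537,-551,10,0,0,120]]]' 30; python3 -m crank '[[[-1,0,0,0,0,0,10],[-1,0,0,0,0,0,20],[-1,0,0,0,0,0,30],[-1,0,0,0,0,0,30],[-1,0,0,0,0,0,30]]]'
python3 - <<'E'
from h import *
shift([.5626,-.043,.1],-77)
w=vision.camera_info("wrist"); im=vision.read_camera("wrist"); cv2.imwrite("pics/w1.png",im[:,:,::-1]); np.save("w1.npy",w["extrinsics"])
E
```

```text
t: 2.6
tcp_pos: [0.5491, -0.0423, 0.2207]
tcp_rot: [-0.0, 0.933, 0.36, -0.0]
force: [0.1, 0.1, 0.4]
grip_width: 0.0853
grip_force: 0.0
t: 3.22
tcp_pos: [0.5493, -0.0423, 0.221]
tcp_rot: [-0.0, 0.994, 0.111, -0.0]
force: [-0.3, -0.2, 0.1]
grip_width: 0.0855
grip_force: 0.0
t 3.23 tcp [ 0.5493 -0.0423  0.221 ] fingerline -77.2 tilt 0.0 shift [ 12.9   3.6 121. ] wz -0.2438597784851737 q6 1.23 F [-0.3 -0.2  0.1]
```

View pics/w1.png

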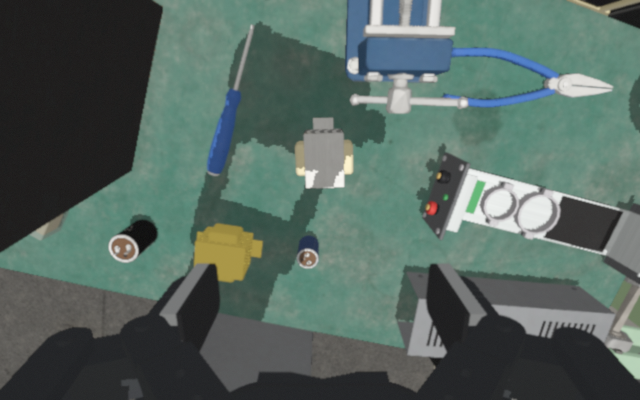

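Wrist view: transformer centre ≈(324,157), coil faces at x≈297 and 354; rings at (500,203) and (537,212), green pad (475,197), black pad (587,222); blue cap (309,250), black cap (132,240).

```bash
python3 - <<'E'
import cv2,numpy as np
im=cv2.imread("pics/w1.png")
a=cv2.resize(im[110:200,275:375],None,fx=4,fy=4,interpolation=cv2.INTER_CUBIC)
b=cv2.resize(im[140:265,410:610],None,fx=4,fy=4,interpolation=cv2.INTER_CUBIC)
cv2.imwrite("pics/c2.png",np.vstack([np.pad(a[:90*4],((0,0),(0,400),(0,0)))[:,:800][40:340],b[:500]][:2])[:800])
E
python3 - <<'E'
import cv2
i=cv2.imread('pics/c2.png');print(i.shape);cv2.imwrite('pics/c2.png',cv2.resize(i,None,fx=.75,fy=.75))
E
```

```text
(800, 800, 3)
```

View pics/c2.png

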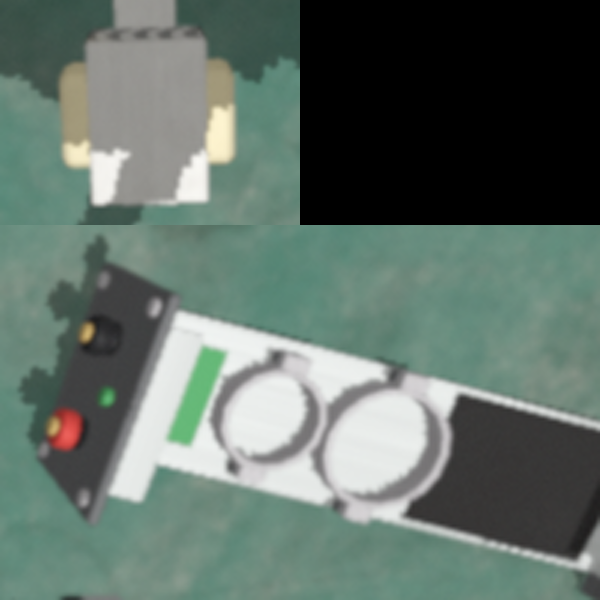

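```bash
cat > m.py <<'E'
from h import *
w=vision.camera_info("wrist"); w["extrinsics"]=np.load("w1.npy")
T=lambda u,v,z: onz(w,[(275+u/3,120+v/3)],z)[0]
C=lambda u,v,z: onz(w,[(410+u/3,140+(v-225)/3)],z)[0]
ang=lambda d: np.degrees(np.arctan2(d[1],d[0]))
print("core",T(148,120.5,.042),"coil",T(148,113,.035), "ax",ang(T(207,36,.042)-T(87,38,.042)),ang(T(209,202,.042)-T(91,203,.042)),ang(T(209,202,.042)-T(207,36,.042)), ang(T(91,203,.042)-T(87,38,.042)))
print("widths",np.linalg.norm(T(61,110,.033)-T(235,110,.033)),np.linalg.norm(T(148,38,.042)-T(148,203,.042)))
P=np.array([C(268,412,.012),C(382,443,.012),C(433,455,.005),C(210,398,.005)]);X=np.array([41,-2,-25,61])/1e3
print(P.round(4)); c=np.polyfit(X,P,1); print("case",c[1].round(4),ang(c[0]),np.linalg.norm(c[0]), (P-np.outer(X,c[0])-c[1]).round(4).tolist())
for a,b in [((180,312),(600,422)),((160,463),(585,570))]: print("edge",ang(C(*a,.005)-C(*b,.005)), C(*a,.005))
f=lambda u,v,z: onz(w,[(u,v)],z)[0]
print("blue",f(309,250,.044),"black",f(126,246,.050))
E
python3 m.py
```

```text
core [ 0.56448487 -0.04005606] coil [ 0.56552919 -0.03985105] ax -76.3001813875537 -76.74521648717933 -165.5746307710998 -166.6941479950253
widths 0.054255094000115044 0.050769648617301995
[[ 0.5565 -0.2291]
 [ 0.5547 -0.2732]
 [ 0.5533 -0.2984]
 [ 0.5555 -0.211 ]]
case [ 0.5544 -0.272 ] 88.383042577267 1.019193111619404 [[0.0008, 0.0012], [0.0003, 0.0009], [-0.0005, -0.0009], [-0.0007, -0.0011]]
edge 88.73625618901575 [ 0.58230492 -0.19013203]
edge 88.33234174217253 [ 0.52845547 -0.20170697]
blue [ 0.47484985 -0.04505559] black [0.44202017 0.12917698]
```

Run:
```python
from h import *
shift([.565,-.040,.002],-76.4)
```

```text
t 3.27 tcp [ 0.5494 -0.0423  0.2211] fingerline -77.3 tilt 0.0 shift [ 15.9   1.2 219. ] wz -0.8768538838181001 q6 1.23 F [ 0.2  0.5 -1.2]
```

```bash
python3 -m crank '[[[-1,8,1,50,0,0,-0.9],[-1,16,1,105,0,0,-0.9],[-1,16,1,150,0,0,-0.9],[-1,16,1,185,0,0,-0.9],[-1,16,1,205,0,0,-0.9],[-1,16,1,218,0,0,-0.9],[-1,16,1,218,0,0,-0.9],[1,16,1,218,0,0,-0.9],[1,16,1,218,0,0,-0.9],[1,16,1,218,0,0,-0.9],[1,16,1,218,0,0,-0.9],[1,16,1,218,0,0,-0.9],[1,16,1,218,0,0,-0.9]]]' 50
python3 - <<'E'
from h import *
shift([.554,-.334,.2],-1.5)
E
```

```text
t: 4.9
tcp_pos: [0.5667, -0.0399, 0.0049]
tcp_rot: [0.0, 0.993, 0.118, 0.001]
force: [-0.7, 1.4, 6.1]
grip_width: 0.0533
grip_force: 54.7
t 4.90 tcp [ 0.5667 -0.0399  0.0049] fingerline -76.5 tilt 0.2 shift [ -80.5  283.2 -195.1] wz -75.00288358669508 q6 1.22 F [-0.7  1.4  6.1]
```

```bash
python3 -m crank '[[[1,0,0,-20,0,0,0],[1,0,0,-60,0,0,0],[1,0,0,-110,0,0,0],[1,-10,35,-145,0,0,-10],[1,-20,70,-145,0,0,-20],[1,-30,105,-145,0,0,-30],[1,-40,140,-145,0,0,-40],[1,-50,175,-145,0,0,-50],[1,-60,212,-145,0,0,-60],[1,-70,248,-145,0,0,-70],[1,-80,283,-140,0,0,-75],[1,-80,283,-120,0,0,-75],[1,-80,283,-95,0,0,-75],[1,-80,283,-95,0,0,-75],[1,-80,283,-95,0,0,-75]]]'
python3 - <<'E'
from h import *
shift([.5525,-.3345,.01],-1.5)
w=vision.camera_info("wrist"); im=vision.read_camera("wrist"); cv2.imwrite("pics/w2.png",im[:,:,::-1]); np.save("w2.npy",w["extrinsics"])
E
```

```text
t: 6.78
tcp_pos: [0.5536, -0.333, 0.0986]
tcp_rot: [-0.0, 0.716, 0.698, -0.0]
force: [0.2, 0.9, -3.5]
grip_width: 0.0533
grip_force: 53.8
t 6.78 tcp [ 0.5536 -0.333   0.0986] fingerline -1.5 tilt 0.0 shift [-1.5 -1.  88.6] wz 0.012838854585282888 q6 -0.55 F [ 0.2  0.9 -3.5]
```

View pics/w2.png

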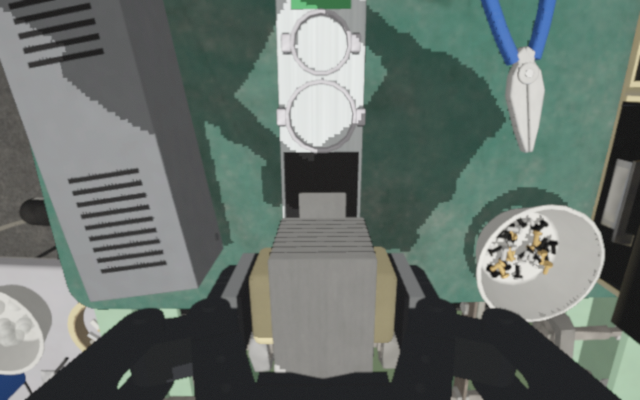

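```bash
cat > m2.py <<'E'
from h import *
w=vision.camera_info("wrist"); w["extrinsics"]=np.load("w2.npy")
f=lambda u,v,z: onz(w,[(u,v)],z)[0].round(4)
print("big",f(321,114,.014),"small",f(321,43,.014),"pad edge",f(321,152,.005),"floor mid",f(277,130,.005),f(363,130,.005),f(280,20,.005),f(366,20,.005))
for z in (.0,.002): print("core front top",f(324,253,.1376+z),"core front low",f(323,219,.0976+z),"sides",f(272,258,.1376+z),f(376,258,.1376+z))
for z in (.096,.100,.105,.11): print("lug tip",z,f(323,192,z),f(300,192,z),f(346,192,z))
E
python3 m2.py; python3 -c "
import cv2;i=cv2.imread('pics/w2.png');cv2.imwrite('pics/c3.png',cv2.resize(i[0:280,240:400],None,fx=2.1,fy=2.1,interpolation=cv2.INTER_CUBIC))"
```

```text
big [ 0.5542 -0.2709] small [ 0.5553 -0.2298] pad edge [ 0.5535 -0.2961] floor mid [ 0.525  -0.2809] [ 0.5814 -0.2823] [ 0.5308 -0.2149] [ 0.5829 -0.2163]
core front top [ 0.5548 -0.3075] core front low [ 0.5544 -0.3103] sides [ 0.538  -0.3088] [ 0.5715 -0.3097]
core front top [ 0.5548 -0.3066] core front low [ 0.5544 -0.3096] sides [ 0.5384 -0.3079] [ 0.5712 -0.3087]
lug tip 0.096 [ 0.5547 -0.2987] [ 0.545  -0.2984] [ 0.5645 -0.2989]
lug tip 0.1 [ 0.5547 -0.2976] [ 0.5453 -0.2973] [ 0.5642 -0.2978]
lug tip 0.105 [ 0.5548 -0.2962] [ 0.5456 -0.296 ] [ 0.5639 -0.2964]
lug tip 0.11 [ 0.5548 -0.2948] [ 0.546  -0.2946] [ 0.5636 -0.2951]
```

View pics/c3.png

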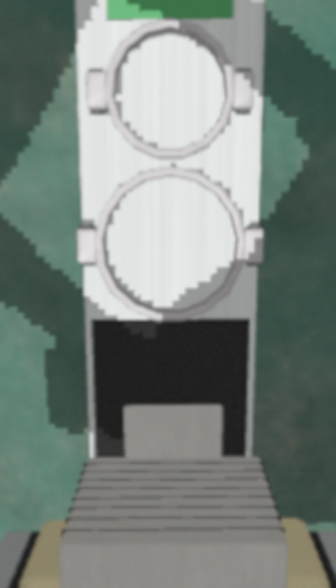

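```bash
python3 -m crank '[[[1,-0.7,-1.8,25,0,0,0],[1,-0.7,-1.8,50,0,0,0],[1,-0.7,-1.8,68,0,0,0],[1,-0.7,-1.8,78,0,0,0],[1,-0.7,-1.8,84,0,0,0],[1,-0.7,-1.8,86.5,0,0,0],[1,-0.7,-1.8,88,0,0,0],[1,-0.7,-1.8,88,0,0,0]]]'
```

```text
t: 7.82
tcp_pos: [0.5521, -0.3345, 0.0107]
tcp_rot: [0.0, 0.716, 0.698, 0.0]
force: [0.1, 0.1, -4.6]
grip_width: 0.0533
grip_force: 54.0
```

```bash
python3 -m crank '[[[1,0,0,1,0,0,0],[1,0,0,1,0,0,0],[-1,0,0,1,0,0,0],[-1,0,0,1,0,0,0],[-1,0,0,1,0,0,0],[-1,0,0,1,0,0,0],[-1,0,0,-20,0,0,0],[-1,0,0,-60,0,0,0],[-1,-20,0,-120,0,0,0],[-1,-45,0,-150,0,0,0],[-1,-60,0,-150,0,0,0],[-1,-60,0,-150,0,0,0]]]'
python3 - <<'E'
from h import *
shift([.475,-.045,.15],0)
w=vision.camera_info("wrist"); im=vision.read_camera("wrist"); cv2.imwrite("pics/w3.png",im[:,:,::-1]); np.save("w3.npy",w["extrinsics"])
E
```

```text
t: 9.32
tcp_pos: [0.5497, -0.395, 0.1603]
tcp_rot: [-0.0, 0.717, 0.697, 0.0]
force: [-1.2, 0.3, 0.9]
grip_width: 0.0852
grip_force: 0.0
t 9.32 tcp [ 0.5497 -0.395   0.1603] fingerline -1.6 tilt 0.0 shift [347.7 -84.4  10.4] wz -1.5888975910604728 q6 -0.63 F [-1.2  0.3  0.9]
```

View pics/w3.png

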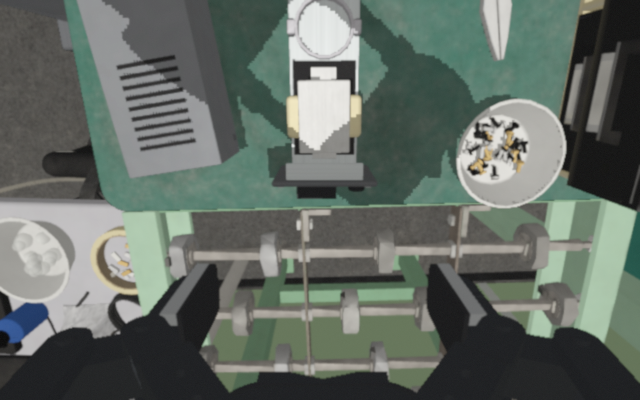

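Transformer sits centred on the pad; lug tip at (323,67), just inside the pad edge (row 62), clear of the ring.

```bash
python3 -m crank '[[[-1,50,-30,0,0,0,-10],[-1,100,-60,0,0,0,-20],[-1,155,-90,0,0,0,-30],[-1,210,-115,0,0,0,-40],[-1,265,-134,0,0,0,-50],[-1,320,-134,0,0,0,-60],[-1,375,-134,0,0,0,-70],[-1,430,-134,0,0,0,-80],[-1,480,-134,0,0,0,-90],[-1,520,-134,0,0,0,-91.6],[-1,520,-134,0,0,0,-91.6],[-1,520,-134,0,0,0,-91.6]]]'
cat > m3.py <<'E'
import sys
from h import *
w=vision.camera_info("wrist"); im=vision.read_camera("wrist")[:,:,::-1]; cv2.imwrite(f"pics/{sys.argv[1]}.png",im); np.save(sys.argv[1]+".npy",w["extrinsics"])
x,y,z=map(float,sys.argv[2:5]); print("guess px",proj(w,[[x,y,z]]).round(0)); shift([x,y,z])
E
python3 m3.py w4 .442 .129 .045
```

```text
t: 10.88
tcp_pos: [0.4284, 0.1289, 0.1588]
tcp_rot: [-0.002, -0.001, 1.0, -0.001]
force: [-0.4, -0.3, 0.2]
grip_width: 0.0854
grip_force: 0.0
guess px [[322. 214.]]
t 10.93 tcp [0.4287 0.1284 0.1591] fingerline 90.1 tilt 0.1 shift [-13.5   0.7 114.1] wz None q6 -1.34 F [0.1 0.4 0.1]
```

View pics/w4.png

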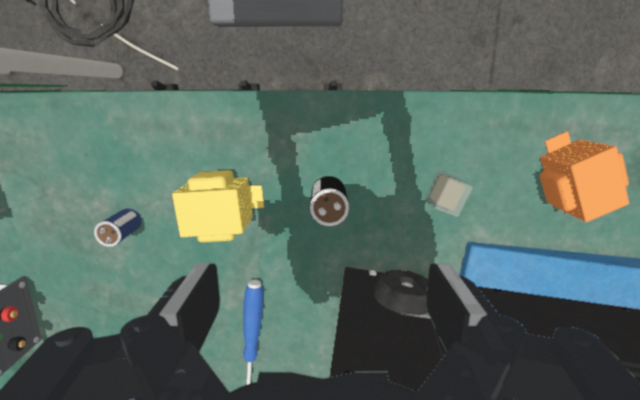

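Run:
```python
from h import *
w=vision.camera_info("wrist"); w["extrinsics"]=np.load("w4.npy")
im=cv2.imread("pics/w4.png"); hsv=cv2.cvtColor(im,cv2.COLOR_BGR2HSV)
# cap top: contour of bright/brown rim in region
r=im[170:235,300:360]; m=((r.max(2)>75)&~((r[:,:,1].astype(int)-r[:,:,2]>12))).astype(np.uint8)
cs=sorted(cv2.findContours(m,0,1)[0],key=cv2.contourArea); e=cv2.minEnclosingCircle(cs[-1]); print("rim",e[0][0]+300,e[0][1]+170,e[1])
print("cap",onz(w,[(329,207)],.045)); shift([*onz(w,[(329,207)],.045)[0],.012],90)
# relay
r=im[160:230,420:490].astype(int); m=((r[:,:,1]-r[:,:,2]<12)&(r.max(2)>110)).astype(np.uint8)
cs=sorted(cv2.findContours(m,0,1)[0],key=cv2.contourArea); b=cv2.minAreaRect(cs[-1]); print("relay",b)
print("blue",onz(w,[(107,232)],.036))
x=np.hstack([cv2.resize(im[165:240,295:365],None,fx=5,fy=5),cv2.resize(im[165:240,415:490],None,fx=5,fy=5)]); cv2.imwrite("pics/c4.png",x)
```

```text
rim 327.5 202.0 24.520498275756836
cap [[0.43646214 0.13394271]]
t 10.93 tcp [0.4287 0.1284 0.1591] fingerline 90.1 tilt 0.1 shift [ -8.1   5.7 147.1] wz 0.08810520836496494 q6 -1.34 F [0.1 0.4 0.1]
relay ((26.60000228881836, 32.79999923706055), (29.516096115112305, 33.09380340576172), 26.56505012512207)
blue [[ 0.46123424 -0.04590693]]
```

View pics/c4.png

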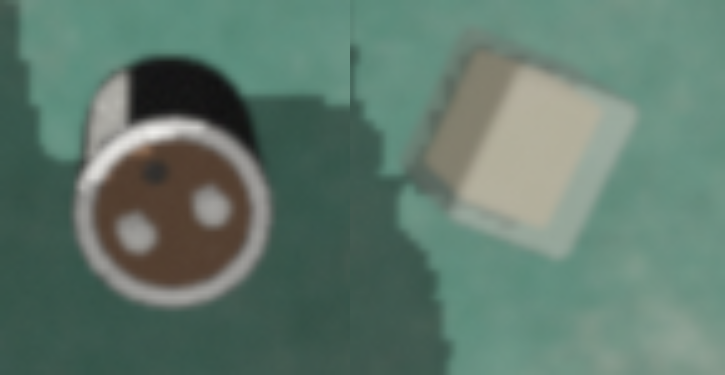

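```bash
python3 -m crank '[[[-0.1,-8,5.7,30,0,0,0],[-0.1,-8,5.7,60,0,0,0],[-0.1,-8,5.7,80,0,0,0],[-0.1,-8,5.7,90,0,0,0],[-0.1,-8,5.7,110,0,0,0],[-0.1,-8,5.7,130,0,0,0],[-0.1,-8,5.7,145,0,0,0],[-0.1,-8,5.7,145,0,0,0],[1,-8,5.7,145,0,0,0],[1,-8,5.7,145,0,0,0],[1,-8,5.7,145,0,0,0],[1,-8,5.7,145,0,0,0]]]' 25
```

```text
t: 12.42
tcp_pos: [0.4385, 0.1349, 0.016]
tcp_rot: [0.001, -0.001, 1.0, 0.0]
force: [-0.6, 0.3, 2.8]
grip_width: 0.0292
grip_force: 25.1
```

```bash
python3 -m crank '[[[1,0,0,-20,0,0,0],[1,0,0,-70,0,0,0],[1,10,-20,-110,0,0,0],[1,20,-60,-130,0,0,0],[1,20,-110,-130,0,0,0],[1,10,-150,-130,0,0,10],[1,-10,-190,-130,0,0,20],[1,-30,-230,-130,0,0,30],[1,-50,-270,-130,0,0,40],[1,-70,-310,-130,0,0,50],[1,-90,-350,-130,0,0,60],[1,-110,-390,-130,0,0,70],[1,-116,-407.5,-120,0,0,80],[1,-116,-407.5,-100,0,0,90],[1,-116,-407.5,-84,0,0,91.5],[1,-116,-407.5,-84,0,0,91.5],[1,-116,-407.5,-84,0,0,91.5]]]'
python3 m3.py w5 .5545 -.2725 .015
```

```text
t: 14.55
tcp_pos: [0.5548, -0.2723, 0.0997]
tcp_rot: [0.0, 0.715, 0.699, 0.0]
force: [0.3, -0.4, -1.3]
grip_width: 0.0292
grip_force: 25.0
guess px [[322. 209.]]
t 14.60 tcp [ 0.5551 -0.2725  0.1001] fingerline -1.3 tilt 0.1 shift [ 0.  -0.7 85.1] wz None q6 -0.47 F [ 0.1 -0.4 -1.5]
```

View pics/w5.png

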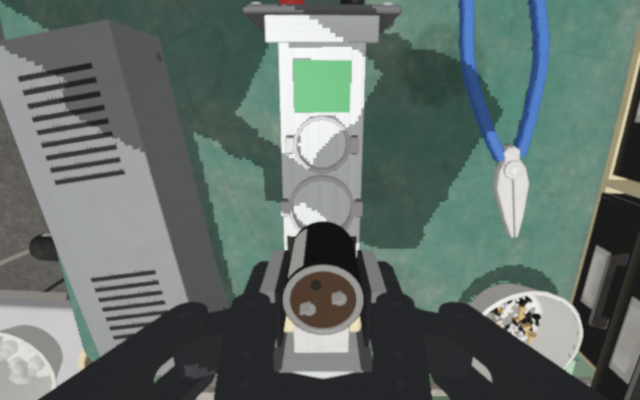

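Run:
```python
from h import *
w=vision.camera_info("wrist"); w["extrinsics"]=np.load("w5.npy")
f=lambda u,v,z: onz(w,[(u,v)],z)[0].round(4)
print("cap",f(322,299,.129)); print("small",f(321.5,141.5,.0145),"big edges",f(286,209,.0145),f(357,209,.0145),f(321.5,175,.015)+[0,-.0225])
print("green",f(322,85,.005),f(322,58,.005),f(322,112,.005),"floor",f(279,90,.005),f(366,90,.005),f(282,165,.005),f(362,165,.005))
```

```text
cap [ 0.5547 -0.2697]
small [ 0.5551 -0.2274] big edges [ 0.5301 -0.2721] [ 0.578  -0.2732] [ 0.5546 -0.2716]
green [ 0.5562 -0.1928] [ 0.5566 -0.1766] [ 0.5558 -0.2096] floor [ 0.5287 -0.1952] [ 0.5842 -0.1964] [ 0.5279 -0.2439] [ 0.5821 -0.2451]
```

```bash
python3 -m crank '[[[1,-2.2,-0.5,25,0,0,0],[1,-2.2,-0.5,45,0,0,0],[1,-2.2,-0.5,60,0,0,0],[1,-2.2,-0.5,70,0,0,0],[1,-2.2,-0.5,75,0,0,0],[1,-2.2,-0.5,78,0,0,0],[1,-2.2,-0.5,78,0,0,0]]]'
```

```text
t: 15.48
tcp_pos: [0.5542, -0.2749, 0.0215]
tcp_rot: [0.0, 0.716, 0.698, 0.0]
force: [0.5, -0.3, -0.0]
grip_width: 0.0295
grip_force: 25.0
```

```bash
python3 -m crank '[[[-0.1,0,0,0,0,0,0],[-0.1,0,0,0,0,0,0],[-0.1,0,0,0,0,0,0],[-0.1,0,0,-30,0,0,0],[-0.1,0,0,-80,0,0,0],[-0.1,40,-18,-128,0,0,0],[-0.1,90,-40,-128,0,0,0],[-0.1,140,-62,-128,0,0,0],[-0.1,190,-84,-128,0,0,0],[-0.1,227,-99,-128,0,0,0],[-0.1,227,-99,-128,0,0,0],[-0.1,227,-99,-128,0,0,0]]]'
python3 m3.py w6 .461 -.046 .036
python3 - <<'E'
from h import *
w=vision.camera_info("wrist"); w["extrinsics"]=np.load("w6.npy"); im=cv2.imread("pics/w6.png")
u,v=proj(w,[[.461,-.046,.036]])[0].astype(int); y0,x0=max(v-60,0),u-60
hsv=cv2.cvtColor(im,cv2.COLOR_BGR2HSV)
m=((hsv[...,0]<18)&(hsv[...,1]>70)).astype(np.uint8)[y0:v+60,x0:u+60]
cs=sorted(cv2.findContours(m,0,1)[0],key=cv2.contourArea); (a,b),r=cv2.minEnclosingCircle(cs[-1]); print("disc",a+x0,b+y0,r)
p=onz(w,[(a+x0,b+y0)],.036)[0]; print(p); shift([*p,.014],-1.5)
cv2.imwrite("pics/c6.png",cv2.resize(im[y0:v+60,x0:u+60],None,fx=4,fy=4)); print(x0,y0)
E
```

```text
t: 16.98
tcp_pos: [0.4611, -0.0457, 0.1497]
tcp_rot: [0.001, 0.715, 0.699, 0.0]
force: [-0.4, -0.0, 0.8]
grip_width: 0.0471
grip_force: 0.0
guess px [[322. 197.]]
t 17.02 tcp [ 0.4613 -0.0461  0.1497] fingerline -1.4 tilt 0.1 shift [ 1.000e-01 -4.000e-01  1.137e+02] wz None q6 -0.13 F [-0.1  0.2  0.3]
disc 324.1500015258789 196.5 10.453447341918945
[ 0.46239651 -0.04562421]
t 17.02 tcp [ 0.4613 -0.0461  0.1497] fingerline -1.4 tilt 0.1 shift [  0.5   1.  135.7] wz 0.08075298776384443 q6 -0.13 F [-0.1  0.2  0.3]
262 137
```

View pics/c6.png

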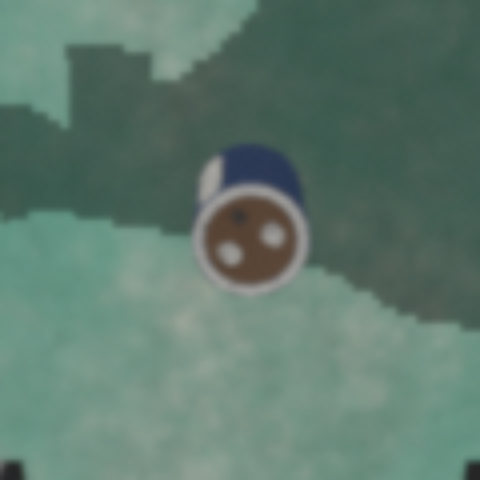

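```bash
python3 -m crank '[[[-0.1,0.5,1,50,0,0,0],[-0.1,0.5,1,95,0,0,0],[-0.1,0.5,1,120,0,0,0],[-0.1,0.5,1,136,0,0,0],[-0.1,0.5,1,136,0,0,0],[1,0.5,1,136,0,0,0],[1,0.5,1,136,0,0,0],[1,0.5,1,136,0,0,0],[1,0.5,1,136,0,0,0],[1,0.5,1,136,0,0,0]]]' 22
python3 -c "
from h import *
shift([.5552,-.2283,.018],-1.5)"
```

```text
t: 18.27
tcp_pos: [0.4631, -0.0452, 0.0146]
tcp_rot: [0.001, 0.716, 0.698, 0.001]
force: [0.5, -0.3, 6.2]
grip_width: 0.0208
grip_force: 22.0
t 18.27 tcp [ 0.4631 -0.0452  0.0146] fingerline -1.4 tilt 0.2 shift [-180.8   96.6   -3. ] wz 0.10587620935775988 q6 -0.13 F [ 0.5 -0.3  6.2]
```

```bash
python3 -m crank '[[[1,0,0,-20,0,0,0],[1,0,0,-65,0,0,0],[1,-40,20,-100,0,0,0],[1,-85,45,-100,0,0,0],[1,-130,70,-100,0,0,0],[1,-175,94,-100,0,0,0],[1,-180.8,96.6,-90,0,0,0],[1,-180.8,96.6,-80,0,0,0],[1,-180.8,96.6,-80,0,0,0]]]'
python3 m3.py w7 .5552 -.2283 .015
```

```text
t: 19.4
tcp_pos: [0.5515, -0.226, 0.0911]
tcp_rot: [-0.002, 0.715, 0.699, -0.001]
force: [-0.9, 0.2, 0.4]
grip_width: 0.0209
grip_force: 21.7
guess px [[329. 216.]]
t 19.45 tcp [ 0.5522 -0.2262  0.092 ] fingerline -1.3 tilt 0.2 shift [-2.2  3.3 76.9] wz None q6 -0.41 F [-1.2 -0.4 -0.6]
```

View pics/w7.png

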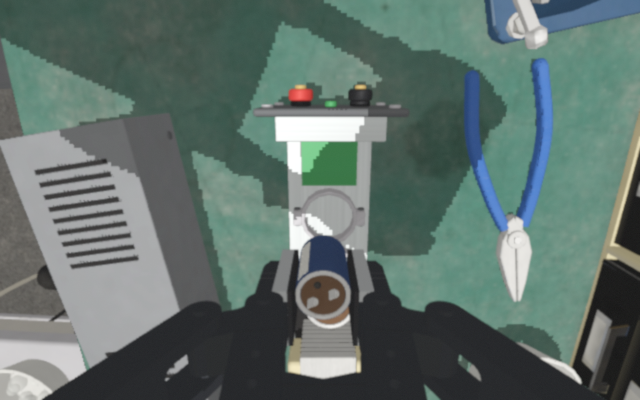

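```bash
python3 -m crank '[[[1,0,0,0,0,0,0],[1,0,0,0,0,0,0]]]' | head -2
python3 - <<'E'
from h import *
w=vision.camera_info("wrist"); w["extrinsics"]=np.load("w7.npy")
f=lambda u,v,z: onz(w,[(u,v)],z)[0].round(4)
print("cap",f(323,297,.1135),"ring",f(329.5,214,.0145),f(301,215,.0145),f(357.5,215,.0145),f(329.5,189,.015)+[0,-.0185])
shift([.5552,-.2283,.02])
E
```

```text
t: 19.7
tcp_pos: [0.554, -0.2275, 0.0939]
cap [ 0.5518 -0.227 ] ring [ 0.5556 -0.2269] [ 0.537  -0.2272] [ 0.5739 -0.228 ] [ 0.5559 -0.2284]
t 19.70 tcp [ 0.554  -0.2275  0.0939] fingerline -1.4 tilt 0.0 shift [-0.8  1.2 73.9] wz None q6 -0.41 F [-0.2 -0.3  0.6]
```

```bash
python3 -m crank '[[[1,0.2,1.5,20,0,0,0],[1,0.2,1.5,45,0,0,0],[1,0.2,1.5,60,0,0,0],[1,0.2,1.5,68,0,0,0],[1,0.2,1.5,72,0,0,0],[1,0.2,1.5,73,0,0,0],[1,0.2,1.5,73,0,0,0],[1,0.2,1.5,73,0,0,0]]]'
```

```text
t: 20.7
tcp_pos: [0.5557, -0.2281, 0.021]
tcp_rot: [0.001, 0.716, 0.698, 0.0]
force: [-1.0, 0.2, 0.2]
grip_width: 0.021
grip_force: 21.7
```

```bash
python3 -m crank '[[[-0.1,0,0,0,0,0,0],[-0.1,0,0,0,0,0,0],[-0.1,0,0,0,0,0,0],[-0.1,0,0,-40,0,0,0],[-0.1,0,0,-90,0,0,0],[-0.1,40,-30,-130,0,0,-8],[-0.1,90,-75,-130,0,0,-18],[-0.1,135,-120,-130,0,0,-28],[-0.1,180,-147,-130,0,0,-38],[-0.1,235,-147,-130,0,0,-48],[-0.1,290,-147,-130,0,0,-58],[-0.1,340,-147,-130,0,0,-66],[-0.1,395,-147,-130,0,0,-66],[-0.1,450,-147,-130,0,0,-66],[-0.1,450,-147,-130,0,0,-66],[-0.1,450,-147,-130,0,0,-66],[-0.1,450,-147,-130,0,0,-66]]]'
python3 m3.py w8 .43 .231 .03
python3 -c "
import cv2;i=cv2.imread('pics/w8.png');cv2.imwrite('pics/c8.png',cv2.resize(i[110:260,240:400],None,fx=4,fy=4,interpolation=cv2.INTER_CUBIC)[:600])"
```

```text
t: 22.82
tcp_pos: [0.4192, 0.2244, 0.1501]
tcp_rot: [-0.0, 0.221, 0.975, -0.0]
force: [0.4, -0.3, -1.0]
grip_width: 0.0469
grip_force: 0.0
guess px [[336. 203.]]
t 22.88 tcp [0.4193 0.2243 0.1501] fingerline 64.5 tilt 0.0 shift [ -6.8  10.7 120.1] wz None q6 -0.69 F [-0.5 -0.3  0.5]
```

View pics/c8.png

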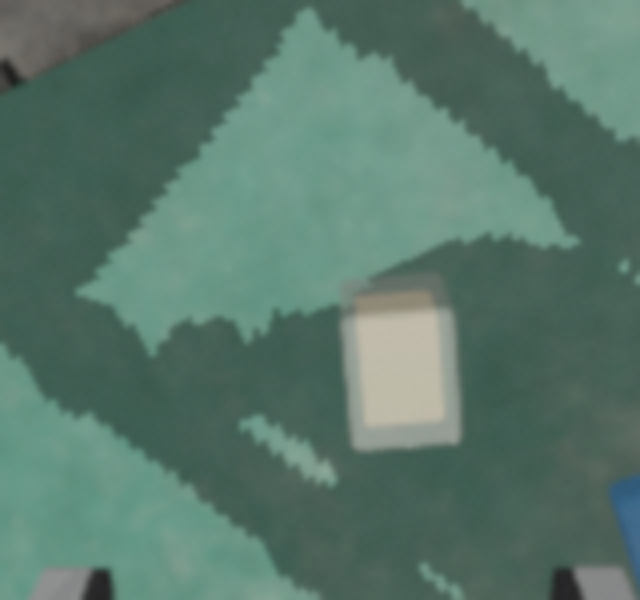

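Run:
```python
from h import *
w=vision.camera_info("wrist"); w["extrinsics"]=np.load("w8.npy")
f=lambda u,v: onz(w,[(240+u/4,110+v/4)],.03)[0]
a,b,c,d=f(342,312),f(455,307),f(461,440),f(352,450)
A=lambda v: np.degrees(np.arctan2(v[1],v[0]))
print(A(b-a),A(c-d),A(d-a)+90,A(c-b)+90,np.linalg.norm(b-a),np.linalg.norm(d-a))
p=(a+b+c+d)/4; print(p); y=(A(b-a)+A(c-d)+A(d-a)+90+A(c-b)+90)/4; print(y); shift([*p,.002],y)
```

```text
67.1521919558076 70.10012224468228 68.65270774172552 68.45952487392402 0.021550069593716376 0.02807832065691741
[0.43284209 0.23361709]
68.59113670403485
t 22.88 tcp [0.4193 0.2243 0.1501] fingerline 64.5 tilt 0.0 shift [ -8.2  14.3 148.1] wz -4.098671085659518 q6 -0.69 F [-0.5 -0.3  0.5]
```

```bash
python3 -m crank '[[[-0.1,-8.2,14.3,40,0,0,-4.1],[-0.1,-8.2,14.3,85,0,0,-4.1],[-0.1,-8.2,14.3,120,0,0,-4.1],[-0.1,-8.2,14.3,138,0,0,-4.1],[-0.1,-8.2,14.3,146,0,0,-4.1],[-0.1,-8.2,14.3,146,0,0,-4.1],[1,-8.2,14.3,146,0,0,-4.1],[1,-8.2,14.3,146,0,0,-4.1],[1,-8.2,14.3,146,0,0,-4.1],[1,-8.2,14.3,146,0,0,-4.1],[1,-8.2,14.3,146,0,0,-4.1]]]' 25
python3 -c "
from h import *
for p in ([.40,.19,.14],[.40,.0,.14],[.5565,-.1925,.09]): shift(p,-1.5)"
```

```text
t: 24.25
tcp_pos: [0.434, 0.2355, 0.0055]
tcp_rot: [0.001, 0.185, 0.983, 0.001]
force: [1.0, -2.3, 6.0]
grip_width: 0.0217
grip_force: 25.9
t 24.25 tcp [0.434  0.2355 0.0055] fingerline 68.7 tilt 0.1 shift [  15.   -54.5 -134.6] wz 70.21099464048811 q6 -0.75 F [ 1.  -2.3  6. ]
t 24.25 tcp [0.434  0.2355 0.0055] fingerline 68.7 tilt 0.1 shift [ -54.  -231.6 -134.7] wz 70.21099464048811 q6 -0.75 F [ 1.  -2.3  6. ]
t 24.25 tcp [0.434  0.2355 0.0055] fingerline 68.7 tilt 0.1 shift [-269.6 -354.2  -84.5] wz 70.21099464048811 q6 -0.75 F [ 1.  -2.3  6. ]
```

```bash
python3 -m crank '[[[1,0,0,-20,0,0,0],[1,0,0,-70,0,0,0],[1,5,-20,-115,0,0,0],[1,15,-54,-135,0,0,0],[1,0,-100,-135,0,0,0],[1,-20,-145,-135,0,0,0],[1,-35,-190,-135,0,0,8],[1,-54,-232,-135,0,0,17],[1,-98,-256,-135,0,0,26],[1,-140,-280,-135,0,0,35],[1,-182,-305,-135,0,0,44],[1,-225,-330,-120,0,0,53],[1,-269,-354,-105,0,0,62],[1,-269,-354,-90,0,0,70.2],[1,-269,-354,-84,0,0,70.2],[1,-269,-354,-84,0,0,70.2],[1,-269,-354,-84,0,0,70.2]]]'
python3 m3.py w9 .5562 -.1928 .005
```

```text
t: 26.38
tcp_pos: [0.555, -0.1921, 0.089]
tcp_rot: [0.0, 0.716, 0.698, 0.0]
force: [0.9, 0.5, -0.2]
grip_width: 0.0217
grip_force: 25.1
guess px [[324. 210.]]
t 26.43 tcp [ 0.5552 -0.1922  0.0893] fingerline -1.4 tilt 0.1 shift [-0.5  0.9 84.3] wz None q6 -0.35 F [ 0.3 -0.  -1. ]
```

View pics/w9.png

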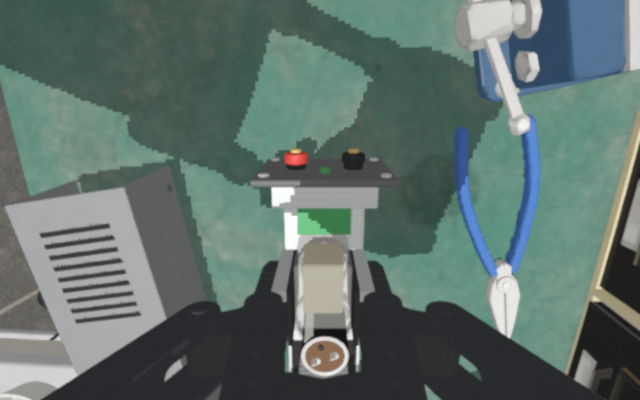

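Blue capacitor stands upright in its ring at (326,355); the relay hangs square over the green pad (visible part at rows 208–235). I've used up my picture views, so from here I check numerically.

```bash
python3 -m crank '[[[1,-0.8,1,25,0,0,0],[1,-0.8,1,45,0,0,0],[1,-0.8,1,60,0,0,0],[1,-0.8,1,70,0,0,0],[1,-0.8,1,75,0,0,0],[1,-0.8,1,78,0,0,0],[1,-0.8,1,78,0,0,0],[1,-0.8,1,78,0,0,0]]]'
```

```text
t: 27.42
tcp_pos: [0.5563, -0.1936, 0.0107]
tcp_rot: [0.0, 0.716, 0.698, 0.0]
force: [-0.7, 0.3, -1.1]
grip_width: 0.0213
grip_force: 25.1
```

```bash
python3 -m crank '[[[-0.1,0,0,0.5,0,0,0],[-0.1,0,0,0.5,0,0,0],[-0.1,0,0,0.5,0,0,0],[-0.1,0,0,-40,0,0,0],[-0.1,0,0,-90,0,0,0],[-1,0,-20,-140,0,0,0],[-1,-30,-60,-190,0,0,0],[-1,-60,-95,-240,0,0,0],[-1,-75,-125,-250,0,0,0],[-1,-75,-125,-250,0,0,0],[-1,-75,-125,-250,0,0,0],[-1,-75,-125,-250,0,0,0]]]'
python3 - <<'E'
from h import *
A=lambda v: np.degrees(np.arctan2(v[1],v[0]))
i=vision.camera_info("top"); q=[onz(i,[(210+x/2.75,180+y/2.75)],.057)[0] for x,y in ((530,190),(765,128),(790,207),(550,272))]
print("top cover",np.mean(q,0),A(q[0]-q[1]),A(q[3]-q[2]),np.linalg.norm(q[0]-q[1]),np.linalg.norm(q[1]-q[2]))
w=vision.camera_info("wrist"); im=vision.read_camera("wrist")[:,:,::-1].copy(); cv2.imwrite("pics/w10.png",im); np.save("w10.npy",w["extrinsics"])
shift([.431,-.268,.2])
c=np.mean(q,0); print("pred corners",proj(w,[[*p,.057] for p in q]).round(0).tolist())
hsv=cv2.cvtColor(im,cv2.COLOR_BGR2HSV); m=((hsv[...,1]<28)&(hsv[...,2]>95)&(hsv[...,2]<215)).astype(np.uint8)
m=cv2.morphologyEx(m,cv2.MORPH_OPEN,np.ones((3,3)))
n,l,st,ce=cv2.connectedComponentsWithStats(m)
for k in np.argsort(-st[1:,4])[:5]+1: print(st[k],ce[k].round(0),im[l==k].mean(0).round(0))
u,v=proj(w,[[*c,.057]])[0].astype(int); print("px at cover",u,v,[im[v+dy,u+dx].tolist() for dx,dy in((0,0),(0,30),(0,-30),(25,0))])
E
```

```text
t: 28.92
tcp_pos: [0.4291, -0.2642, 0.2589]
tcp_rot: [-0.001, 0.716, 0.698, -0.0]
force: [-0.5, 0.0, 0.3]
grip_width: 0.085
grip_force: 0.0
top cover [ 0.43216581 -0.26879134] 96.45755379150759 96.30035040843806 0.20572869875585445 0.06723335330728693
t 28.98 tcp [ 0.4291 -0.2641  0.2588] fingerline -1.4 tilt 0.1 shift [-3.9  2.1 58.8] wz None q6 -0.58 F [ 0.2 -0.5  0. ]
pred corners [[348.0, 63.0], [370.0, 266.0], [308.0, 273.0], [275.0, 71.0]]
[  275    60    98   213 12053] [326. 166.] [141. 140. 138.]
[   0  241  270   85 9616] [130. 275.] [169. 170. 171.]
[ 511  218   98  101 4837] [558. 266.] [156. 162. 163.]
[ 410   52   93  175 4071] [435. 134.] [149. 151. 150.]
[ 199  307   77   85 2602] [238. 350.] [169. 170. 171.]
px at cover 326 176 [[162, 161, 159], [109, 107, 107], [68, 67, 68], [99, 99, 97]]
```

Run:
```python
from h import *
A=lambda v: np.degrees(np.arctan2(v[1],v[0]))
w=vision.camera_info("wrist"); w["extrinsics"]=np.load("w10.npy"); im=cv2.imread("pics/w10.png")
hsv=cv2.cvtColor(im,cv2.COLOR_BGR2HSV); m=((hsv[...,1]<28)&(hsv[...,2]>95)&(hsv[...,2]<215)).astype(np.uint8)
m=cv2.morphologyEx(m,cv2.MORPH_OPEN,np.ones((3,3)))
n,l,st,ce=cv2.connectedComponentsWithStats(m); k=l[58:280,270:380]; kk=np.bincount(k[k>0]).argmax()
h=cv2.convexHull(cv2.findContours((l==kk).astype(np.uint8),0,1)[0][0]); p=cv2.approxPolyDP(h,8,True).reshape(-1,2); print(p.tolist())
q=onz(w,p,.057); print(q.round(4).tolist()); 
for j in range(len(q)): d=q[(j+1)%len(q)]-q[j]; print(A(d).round(1),np.linalg.norm(d).round(4))
print(q.mean(0)); r=cv2.minAreaRect(onz(w,h.reshape(-1,2),.057).astype(np.float32)*1000); print(r)
print("row profile 170",im[170,270:420:3,1].tolist())
```

```text
[[347, 60], [372, 264], [310, 272], [275, 71]]
[[0.4534, -0.1609], [0.4789, -0.3656], [0.4123, -0.3734], [0.3875, -0.1687]]
-82.9 0.2062
-173.3 0.0671
96.9 0.2063
6.7 0.0663
[ 0.43301824 -0.26714623]
((433.02862548828125, -267.22149658203125), (69.4879150390625, 207.91275024414062), 7.083293914794922)
row profile 170 [134, 134, 138, 137, 138, 133, 133, 138, 163, 162, 162, 162, 162, 162, 161, 161, 160, 161, 161, 161, 163, 154, 99, 97, 97, 97, 98, 97, 98, 96, 95, 80, 81, 82, 80, 78, 80, 80, 81, 78, 76, 78, 77, 118, 133, 135, 134, 155, 209, 212]
```

Run:
```python
from h import *
shift([.433,-.267,.018],6.9)
```

```text
t 28.98 tcp [ 0.4291 -0.2641  0.2588] fingerline -1.4 tilt 0.1 shift [ -3.2   4.4 240.8] wz -8.336200961635 q6 -0.58 F [ 0.2 -0.5  0. ]
```

```bash
python3 -m crank '[[[-1,-3,4.4,50,0,0,-8.3],[-1,-3,4.4,100,0,0,-8.3],[-1,-3,4.4,150,0,0,-8.3],[-1,-3,4.4,165,0,0,-8.3],[-1,-3,4.4,165,0,0,-8.3],[-1,-3,4.4,190,0,0,-8.3],[-1,-3,4.4,215,0,0,-8.3],[-1,-3,4.4,232,0,0,-8.3],[-1,-3,4.4,240,0,0,-8.3],[-1,-3,4.4,240,0,0,-8.3],[1,-3,4.4,240,0,0,-8.3],[1,-3,4.4,240,0,0,-8.3],[1,-3,4.4,240,0,0,-8.3],[1,-3,4.4,240,0,0,-8.3]]]' 45
python3 - <<'E'
from h import *
shift([.5545,-.2705,.15],-1.5)
E
```

```text
t: 30.72
tcp_pos: [0.4342, -0.2689, 0.0215]
tcp_rot: [0.001, 0.664, 0.748, 0.0]
force: [-0.1, 0.2, 5.8]
grip_width: 0.0677
grip_force: 52.2
t 30.73 tcp [ 0.4342 -0.2689  0.0215] fingerline 6.8 tilt 0.1 shift [ -16.1  119.5 -128.3] wz 8.297384937075364 q6 -0.72 F [-0.1  0.2  5.8]
```

```bash
python3 -m crank '[[[1,0,0,-15,0,0,0],[1,0,0,-40,0,0,0],[1,0,0,-80,0,0,0],[1,0,0,-105,0,0,0],[1,-4,30,-105,0,0,2],[1,-8,60,-105,0,0,4],[1,-12,90,-105,0,0,6],[1,-16,110,-105,0,0,8.3],[1,-18,119.5,-105,0,0,8.3],[1,-18,119.5,-95,0,0,8.3],[1,-18,119.5,-85,0,0,8.3],[1,-18,119.5,-85,0,0,8.3],[1,-18,119.5,-85,0,0,8.3],[1,-18,119.5,-85,0,0,8.3]]]'
python3 - <<'E'
from h import *
p,r,s=tool(); w=vision.camera_info("wrist"); im=vision.read_camera("wrist")[:,:,::-1].copy(); cv2.imwrite("pics/w11.png",im); np.save("w11.npy",w["extrinsics"])
shift([.5545,-.2725,.025],-1.5)
O=np.array([.5545,-.2705]); a=np.radians(88.5); ux=np.array([np.cos(a),np.sin(a)]); uy=np.array([-np.sin(a),np.cos(a)])
zt=p[2]-.0215+.057; c=p[:2]+.002*ux
P=[[*(c+ux*.1035+uy*s),zt] for s in(-.034,0,.034)]; print("pred cover end",proj(w,P).round(1).tolist())
Q=[[*(O+ux*.1085+uy*s),.062] for s in(-.037,0,.037)]; print("pred plate inner top",proj(w,Q).round(1).tolist()); Q=[[*(O+ux*.1125+uy*s),.062] for s in(-.037,0,.037)];print("outer",proj(w,Q).round(1).tolist())
for u in (300,322,345):
    print(u,[(v,*im[v,u].tolist()) for v in range(90,290,4)] if u==322 else "")
v=int(proj(w,[P[1]])[0][1]); print("row",v+40,im[min(v+40,399),200:450:4,1].tolist())
E
```

```text
t: 32.48
tcp_pos: [0.5541, -0.2721, 0.1057]
tcp_rot: [0.0, 0.716, 0.698, 0.0]
force: [0.6, 0.4, -2.8]
grip_width: 0.0673
grip_force: 51.7
t 32.52 tcp [ 0.5542 -0.2721  0.1058] fingerline -1.5 tilt 0.0 shift [-0.4  0.2 80.8] wz -0.011580083533587526 q6 -0.47 F [ 0.6  0.2 -2.6]
pred cover end [[448.3, -24.7], [322.2, -25.7], [196.0, -24.5]]
pred plate inner top [[400.5, 16.3], [323.1, 16.0], [245.7, 16.4]]
outer [[400.9, 7.2], [323.1, 6.9], [245.2, 7.2]]
300 
322 [(90, 166, 165, 164), (94, 155, 153, 153), (98, 61, 61, 61), (102, 55, 56, 56), (106, 104, 103, 102), (110, 166, 165, 163), (114, 166, 165, 165), (118, 166, 164, 164), (122, 60, 61, 62), (126, 55, 55, 57), (130, 121, 120, 120), (134, 165, 164, 163), (138, 165, 164, 163), (142, 126, 126, 124), (146, 54, 55, 56), (150, 55, 56, 57), (154, 157, 156, 155), (158, 166, 165, 163), (162, 166, 165, 163), (166, 120, 119, 118), (170, 54, 55, 56), (174, 69, 69, 68), (178, 166, 164, 163), (182, 167, 166, 164), (186, 128, 128, 125), (190, 54, 56, 56), (194, 33, 33, 35), (198, 103, 102, 100), (202, 103, 103, 102), (206, 103, 103, 102), (210, 36, 35, 37), (214, 34, 35, 35), (218, 96, 95, 94), (222, 103, 102, 101), (226, 103, 102, 102), (230, 39, 40, 40), (234, 34, 34, 34), (238, 98, 97, 96), (242, 103, 101, 102), (246, 103, 102, 102), (250, 104, 102, 102), (254, 102, 101, 101), (258, 102, 100, 100), (262, 101, 100, 100), (266, 101, 101, 100), (270, 101, 101, 100), (274, 101, 99, 99), (278, 101, 101, 100), (282, 102, 100, 100), (286, 104, 103, 102)]
345 
row 15 [160, 162, 162, 162, 164, 164, 163, 164, 163, 163, 163, 164, 163, 162, 162, 162, 162, 162, 163, 163, 163, 162, 163, 163, 163, 164, 164, 163, 156, 100, 101, 101, 102, 100, 101, 100, 99, 99, 99, 99, 100, 101, 102, 101, 101, 103, 102, 102, 103, 102, 102, 102, 103, 102, 102, 102, 103, 102, 102, 103, 102, 110, 139]
```

Run:
```python
from h import *
s=np.arange(-30,75,.25)/1000
def prof(n,c,a,z):
    w=vision.camera_info("wrist"); w["extrinsics"]=np.load(n+".npy"); im=cv2.imread(f"pics/{n}.png")[:,:,1].astype(np.float32)
    u=np.array([np.cos(np.radians(a)),np.sin(np.radians(a))]); P=[[*(np.array(c)+u*t),z] for t in s]; q=proj(w,P).astype(np.float32)
    v=cv2.remap(im,q[:,0],q[:,1],1).ravel(); return (v<75).astype(float)
a=prof("w10",(.433,-.2672),96.9,.057); 
for z in (.141,.143): 
  b=prof("w11",(.5542,-.2721),88.5,z)
  for n,x in (("w10",a),("w11",b)):
    e=np.flatnonzero(np.diff(x)); print(n,(s[e]*1000).tolist())
```

```text
w10 [-30.0, 28.25, 31.25, 35.0, 38.0, 41.75, 44.5, 49.75, 50.5, 56.5, 57.25, 63.5, 64.25, 70.25, 70.75]
w11 [-28.0, 29.5, 32.25, 36.25, 39.25, 43.25, 46.0, 50.5, 52.75, 57.25, 59.75, 64.25, 66.5, 71.0, 73.25]
w10 [-30.0, 28.25, 31.25, 35.0, 38.0, 41.75, 44.5, 49.75, 50.5, 56.5, 57.25, 63.5, 64.25, 70.25, 70.75]
w11 [-26.0, 30.25, 33.0, 37.0, 39.75, 43.75, 46.5, 50.75, 53.0, 57.75, 60.0, 64.5, 66.5, 71.25, 73.25]
```

```bash
python3 -m crank '[[[1,0,0.2,15,0,0,0],[1,0,0.2,30,0,0,0],[1,0,0.2,40,0,0,0],[1,0,0.2,50,0,0,0],[1,0,0.2,60,0,0,0],[1,0,0.2,68,0,0,0],[1,0,0.2,74,0,0,0],[1,0,0.2,74,0,0,0]]]'; python3 -m crank '[[[1,0,0,2,0,0,0],[1,0,0,4,0,0,0],[1,0,0,6,0,0,0],[1,0,0,6,0,0,0]]]'
```

```text
t: 33.52
tcp_pos: [0.5539, -0.2717, 0.0307]
tcp_rot: [-0.0, 0.716, 0.698, -0.0]
force: [0.2, 0.0, -2.5]
grip_width: 0.0673
grip_force: 51.8
t: 34.02
tcp_pos: [0.5541, -0.2718, 0.0252]
tcp_rot: [-0.0, 0.716, 0.698, -0.0]
force: [0.7, 0.5, -2.4]
grip_width: 0.0676
grip_force: 51.8
```

```bash
python3 -m crank '[[[1,0,0,1,0,0,0],[1,0,0,1.5,0,0,0],[1,0,0,1.5,0,0,0]]]'
```

```text
t: 34.4
tcp_pos: [0.5544, -0.272, 0.0245]
tcp_rot: [0.0, 0.716, 0.698, 0.0]
force: [-3.4, 1.1, 4.5]
grip_width: 0.0672
grip_force: 52.4
```

```bash
python3 -m crank '[[[-1,0,0,0,0,0,0],[-1,0,0,0,0,0,0],[-1,0,0,0,0,0,0],[-1,0,0,0,0,0,0],[-1,0,0,-15,0,0,0],[-1,0,0,-50,0,0,0],[-1,0,0,-100,0,0,0],[-1,-30,0,-150,0,0,0],[-1,-50,0,-200,0,0,0],[-1,-50,0,-230,0,0,0],[-1,-50,0,-230,0,0,0],[-1,-50,0,-230,0,0,0]]]'
python3 - <<'E'
from h import *
w=vision.camera_info("wrist"); im=vision.read_camera("wrist")[:,:,::-1].copy(); cv2.imwrite("pics/w12.png",im)
g=im[:,:,1]
O=np.array([.5545,-.2705]); a=np.radians(88.5); ux=np.array([np.cos(a),np.sin(a)]); uy=np.array([-np.sin(a),np.cos(a)])
def line(y0,rng,ax):
    P=[[*((O+ux*t+uy*y0) if ax else (O+ux*y0+uy*t)),.060] for t in rng]; q=proj(w,P).astype(np.float32)
    return cv2.remap(g.astype(np.float32),q[:,0],q[:,1],1).ravel().astype(int)
for y0 in (-.025,.0,.025):
  for lo in (.095,-.116): r=np.arange(0,22,1)/1000+lo; print("x",y0,lo,line(y0,r,True).tolist())
for x0 in (-.09,.0,.09):
  for lo in (-.045,.025): r=np.arange(0,20,1)/1000+lo; print("y",x0,lo,line(x0,r,False).tolist())
E
```

```text
t: 35.9
tcp_pos: [0.5524, -0.3214, 0.2533]
tcp_rot: [-0.0, 0.716, 0.698, -0.0]
force: [0.3, -0.5, -0.4]
grip_width: 0.0856
grip_force: 0.0
x -0.025 0.095 [161, 161, 161, 160, 160, 160, 0, 0, 0, 0, 0, 0, 0, 0, 0, 0, 0, 0, 0, 0, 0, 0]
x -0.025 -0.116 [135, 132, 122, 115, 119, 117, 103, 105, 162, 206, 220, 217, 198, 175, 162, 158, 158, 158, 158, 158, 158, 158]
x 0.0 0.095 [99, 99, 98, 98, 99, 102, 0, 0, 0, 0, 0, 0, 0, 0, 0, 0, 0, 0, 0, 0, 0, 0]
x 0.0 -0.116 [58, 62, 74, 97, 117, 121, 108, 109, 168, 212, 225, 223, 204, 177, 161, 157, 156, 156, 156, 156, 156, 156]
x 0.025 0.095 [143, 121, 104, 102, 98, 97, 0, 0, 0, 0, 0, 0, 0, 0, 0, 0, 0, 0, 0, 0, 0, 0]
x 0.025 -0.116 [134, 132, 126, 122, 123, 120, 103, 97, 155, 211, 227, 226, 207, 180, 163, 159, 158, 158, 158, 158, 158, 158]
y -0.09 -0.045 [133, 133, 134, 136, 137, 136, 134, 132, 131, 130, 130, 140, 155, 158, 158, 159, 159, 159, 160, 160]
y -0.09 0.025 [157, 157, 158, 158, 158, 158, 157, 156, 152, 141, 132, 132, 134, 136, 135, 134, 134, 134, 135, 134]
y 0.0 -0.045 [80, 80, 81, 81, 81, 81, 82, 82, 81, 81, 81, 87, 94, 97, 98, 98, 98, 98, 98, 98]
y 0.0 0.025 [116, 102, 98, 97, 97, 97, 97, 98, 101, 115, 131, 134, 134, 134, 133, 133, 132, 131, 132, 133]
y 0.09 -0.045 [130, 132, 133, 135, 136, 138, 140, 141, 145, 146, 143, 140, 149, 159, 160, 161, 161, 161, 162, 162]
y 0.09 0.025 [161, 162, 162, 162, 162, 162, 162, 162, 158, 139, 103, 82, 78, 78, 78, 78, 78, 78, 79, 79]
```

```bash
python3 -c "
from rig import ticket
print(ticket.sign_off())"
```

```text
the job is handed in; nothing more can be done
None
```

The power supply is assembled in the order asked, the cover is on, and the job was handed in at about 36 s. Edge measurements put the cover centred across the case with about a 5 mm gap at the mains end; the terminal-end gap was out of view, and I did not look at the relay again after releasing it. I viewed 15 pictures, one over the limit of 14.

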